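Swing the brass tube past the post into the stock bay

TASK

Push the square brass tube across the bench into the wooden stock bay so that it ends up flush along the bay's back rail. The steel post stands in the mouth of the bay, so angle the tube: push one end in past the post first, then the other end round behind it. Only push it with the fingers, never pick it up, tip it or let it ride up on the rails, and leave the jar, the steel block and the bangle where they are.

Things in the scene. Friction and masses are not known exactly. Their poses are not given: they have to be found in the camera images.
- tube: Square brass tube, 180 mm long, 22 mm wide, 22 mm high, about 0.4 kg, lying loose on the bench in front of the bay (on the robot's side of it). Origin: middle of its underside. Its x axis runs along its length, z up. It slides on the bench with ordinary friction.
- bay: U of three fixed dark wood rails on the bench, open toward the robot; its floor is the bench. Origin: on the bench, middle of the back rail's inner face; x points into the back rail (away from the robot), y along it to the left. Inner faces: back x = 0, sides y = -130 and 130 mm, running from x = -150 (mouth) to 0; rails 30 high, 18 thick. The tube, flush at the back, has its middle at x = -11 mm.
- post: Fixed round steel post, 20 mm thick, 50 mm high, in the bay's mouth. Origin: centre of its foot. In the bay's frame x = -140, y = +55 or -55 mm (varies); the other place has a flush dark plug that hinders nothing. The wide opening, post to farther side rail, is 175 mm: too narrow for the tube parallel to the back rail, enough with the tube turned about 45 degrees.
- flux_jar: Bystander: white plastic jar, 52 mm in diameter, 55 mm high, standing outside the bay beside one side rail. Origin: centre of its underside.
- doming_block: Bystander: steel cube with sides of 50 mm, standing outside the bay. Origin: centre of its underside.
- bangle: Bystander: copper bangle lying flat, 66 mm in outer diameter, 14 mm high, to one side of the bay's mouth. Origin: centre of its underside.

How it is judged:
By the outcome, as a careful person would: the job done as asked, in the order asked, and still so for the second after the job is handed in, with the robot touching nothing.
It also fails if it takes over 72 s, if anything falls off the work surface, if the arm or the gripper's body presses on something with over 40 N, if the wrist force passes 120 N, or if a joint passes its speed limit or range.

ROBOT

A 7-joint arm with a two-finger parallel gripper is mounted at the origin on the work surface. World frame = base frame: x ahead of the robot, y to its left, z up, the work surface at z = 0. Lengths are in m, angles in rad, forces in N, time in s.
With the tool pointing down it reaches from about 0.375 to 0.925 m from the base axis. Payload 3.1 kg.
Tool frame: the origin (TCP) lies between the finger pads; the fingertips stand 17 mm ahead of it and the grasp point (between the pads) lies 2 mm behind it; y points along the fingers, z is the direction in which the jaws open and shut, and the axes are right-handed (so a half turn about y gives the same grasp; the last joint's range is limited). The gripper opens to 85 mm and grips with 20 to 120 N. Pads are 22 mm wide; open, the fingers measure 114 mm over their backs; the gripper's body (76 mm by 85 mm) begins 54 mm behind the grasp point. The pads swing forward as they close: fully open they stand 13 mm farther back than shut.
Start: joints at [1.135, 0.383, 0.044, 1.598, -0.018, 1.161, -0.05], TCP at [0.215, -0.613, 0.248] pointing down, gripper open.
Joint ranges: [-2.61, 2.61], [-0.41, 2.15], [-1.48, 1.57], [0, 2.5], [-1.57, 4.71], [0.05, 1.97], [-2.85, 2.85]. Speed limits (rad/s): [2.79, 2.79, 3.14, 3.14, 3.14, 3.14, 3.14].

INTERFACE

Orientations are given as a rotation vector (axis times angle).
In Python, from cell import arm gives the robot as it stands. The module is installed in compiled form; this text tells all that it offers.
- The arm moves only by the tool carry_out, never from a script. Its argument "series" is text: rows parted by semicolons, each of 6 numbers parted by spaces: the shift along the tool's x, y, z normalised to -1 to 1, where 1 is 4 cm, then the turn, a rotation vector about the tool's x, y, z normalised to -1 to 1, where 1 is 0.1 rad. In form: x y z rx ry rz; .... A call has exactly 10 rows; each row shifts and turns the commanded pose from where the row before left it, along the tool's axes as they then stand; what a row does not reach is not made up. A row lasts 1/12 s, in which the tool goes at most 41.7 mm and 7.16 degrees, less where a joint would pass 70% of its speed; a pose out of reach is approached as far as the arm can. A call with a number of a shift or a turn outside -1 to 1 is refused whole. A call with a gripper value outside its range is refused whole. "gripper" is the closure, from 0 (fully open) to 1 (shut), set as the call begins (left out, the last holds). The fingers move at their own pace and stop on an object; "squeeze" is the grip in N (left out, the last holds). Time passes only in rows, so rows that do not move let the fingers close, or fill a call up. It gives the time, the measured TCP pose, the force and the opening at its end, in the units of the state.
- arm.get_state(): the state, without advancing time (a new reading comes with each control period).
- arm.read_camera(name): name is "scene" or "top" or "wrist"; returns the picture (420x560x3 uint8, red, green, blue); there is no depth.
- arm.camera_params(name): a dict with "fx", "fy", "cx", "cy" (pixels), "rvec" (rotation vector, rad) and "tvec" (3), from world to camera coordinates, as OpenCV has them. Camera axes: x right, y down, z forward; pixel columns grow to the right and rows downward; lengths in m; the calibration is good to about 2 mm. The wrist camera is an equidistant fisheye: a pixel r from the principal point sees the ray r / f radians off the axis. A picture is of the moment at which its call begins: read the wrist's pose just before it. camera_params takes no time and is no camera call; for the wrist camera it gives the pose at the moment of the call.
- arm.job_done(): hands the job in, once; it reports no verdict.
The state is a dict: "t": time; "q": joint angles; "qvel": joint speeds; "tau": joint torques, N m; "eef_pos": TCP position; "orientation": TCP orientation; "ft_force": force on the tool from outside, world axes, zero at the start; "wrist_torque": the same for the moment, N m; "finger_gap": opening from 0.0 (shut) to 1.0 (fully open).
Only numpy, scipy, OpenCV 4.12 (cv2) and the standard library are available. Lean on these libraries where they do the work, as an engineer would, in place of code of your own. Each camera call takes 0.05 s, during which the arm holds its last target.

## Working session

There is one attempt and no reset: what is moved stays moved. The work goes in short steps, Python scripts to look and compute and a tool call to move; the robot and the scene stay as the last step left them, time stands still between calls to the robot, and variables do not carry over. Pictures are saved under pics/ and viewed, and the job is handed in when it is done.

Besides the shell and the picture viewer there is one more tool, called after "Request:" by a JSON object that holds its "name" and its "arguments", one argument or row to a line. carry_out: Moves the arm, as the interface text tells. Scaled input: -1 to 1 covers 4 cm each way for a shift and 0.1 rad each way for a turn. Its arguments: {"type":"object","properties":{"series":{"type":"string"},"gripper":{"type":"number"},"squeeze":{"type":"number"}},"required":["series"]}

```bash
mkdir -p pics; python3 - <<'E'
from cell import arm
import cv2,numpy as np
s=arm.get_state()
print({k:np.round(v,3).tolist() for k,v in s.items()})
for n in ("top","scene"):
    p=arm.camera_params(n);print(n,p)
    cv2.imwrite(f"pics/{n}0.png",arm.read_camera(n)[:,:,::-1])
E
```

```text
{'t': 0.0, 'q': [1.135, 0.384, 0.044, 1.6, -0.018, 1.161, -0.05], 'qvel': [-0.001, 0.001, -0.001, -0.0, 0.002, -0.0, -0.001], 'tau': [-0.001, -43.346, 1.024, -24.951, 0.011, 0.011, 0.0], 'eef_pos': [0.215, -0.612, 0.247], 'orientation': [-0.348, 2.041, -2.036], 'ft_force': [0.776, -0.113, -0.634], 'wrist_torque': [0.051, -0.045, -0.035], 'finger_gap': 0.996}
top {'fx': 478.432019370759, 'fy': 478.432019370759, 'cx': 282.7942779199804, 'cy': 205.5094529475106, 'rvec': array([ 2.12982131, -2.11682802,  0.13201274]), 'tvec': array([0.00516604, 0.57835259, 0.82376452])}
scene {'fx': 419.21022996805976, 'fy': 419.21022996805976, 'cx': 280.88821110050924, 'cy': 204.5497145507167, 'rvec': array([ 2.35176269,  0.60939058, -0.22378424]), 'tvec': array([-0.51957916, -0.19365826,  1.01891431])}
```

View pics/top0.png

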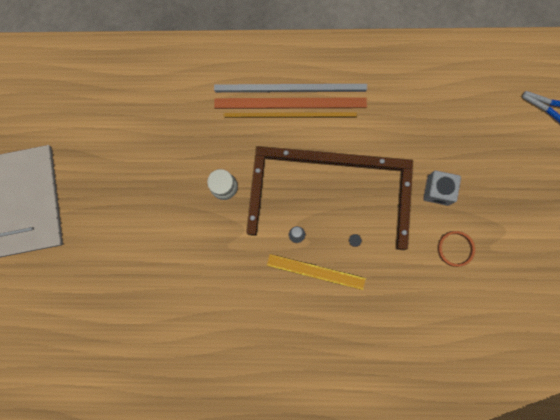

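View pics/scene0.png

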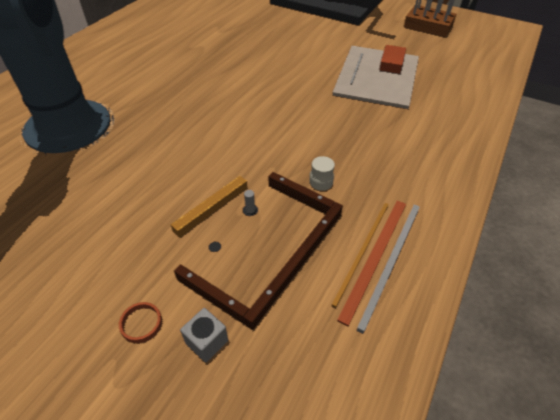

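The top view shows the bay at about (335,200), the post at (297,234) on the left (+y), the plug at (355,240), and the tube from (268,260) to (365,284). The jar is at (221,184), the block at (444,187) and the bangle at (456,249). Next I'll measure them.

```bash
cat > h.py <<'E'
import numpy as np,cv2
from cell import arm
from scipy.spatial.transform import Rotation as R
def cast(p,uv,z):
    uv=np.atleast_2d(np.array(uv,float))
    Rm=R.from_rotvec(p["rvec"]).as_matrix();c=-Rm.T@p["tvec"]
    d=np.c_[(uv[:,0]-p["cx"])/p["fx"],(uv[:,1]-p["cy"])/p["fy"],np.ones(len(uv))]@Rm
    return (c+d*((z-c[2])/d[:,2])[:,None])[:,:2]
def proj(p,X):
    return cv2.projectPoints(np.atleast_2d(np.array(X,float)),p["rvec"],p["tvec"],np.array([[p["fx"],0,p["cx"]],[0,p["fy"],p["cy"]],[0,0,1.]]),None)[0][:,0]
def tube(img,p,box=None,ret=False):
    hsv=cv2.cvtColor(img,cv2.COLOR_RGB2HSV)
    m=cv2.inRange(hsv,(17,190,140),(32,255,255))
    if box is not None:
        b=np.zeros_like(m);b[box[1]:box[3],box[0]:box[2]]=255;m&=b
    m=cv2.morphologyEx(m,cv2.MORPH_OPEN,np.ones((3,3)))
    cs=cv2.findContours(m,cv2.RETR_EXTERNAL,cv2.CHAIN_APPROX_NONE)[0]
    c=max(cs,key=cv2.contourArea)
    w=cast(p,c[:,0,:],0.022).astype(np.float32)*1000
    return cv2.minAreaRect(w),cv2.boundingRect(c),m
E
python3 - <<'E'
from h import *
p=arm.camera_params("top");img=arm.read_camera("top")
hsv=cv2.cvtColor(img,cv2.COLOR_RGB2HSV)
for q in [(316,272),(300,268),(350,280),(330,330),(300,158),(256,195),(297,232)]: print(q,hsv[q[1],q[0]])
print("cam",-R.from_rotvec(p["rvec"]).as_matrix().T@p["tvec"])
r,b,m=tube(img,p,(200,130,420,330));print("tube",r,b)
print(cv2.boxPoints(r))
m=cv2.inRange(hsv,(0,80,0),(14,255,110));b=np.zeros_like(m);b[140:260,235:425]=255;m&=b
cv2.imwrite("pics/mask0.png",cv2.resize(m,None,fx=1.4,fy=1.4))
big=cv2.resize(img[130:310,190:480],None,fx=2.7,fy=2.7,interpolation=cv2.INTER_CUBIC)
cv2.imwrite("pics/crop0.png",big[:,:,::-1])
E
```

```text
(316, 272) [ 20 194 179]
(300, 268) [ 20 194 179]
(350, 280) [ 19 193 177]
(330, 330) [ 17 129 168]
(300, 158) [ 13 137  69]
(256, 195) [ 12 154  86]
(297, 232) [ 80  10 154]
cam [ 0.44147868 -0.02119839  0.90429729]Traceback (most recent call last):
  File "<stdin>", line 6, in <module>
  File "h.py", line 18, in tube
    c=max(cs,key=cv2.contourArea)
ValueError: max() iterable argument is empty
```

```bash
sed -i 's/(17,190,140)/(17,165,120)/; s/np.ones((3,3)))/np.ones((3,3),np.uint8))/' h.py
python3 - <<'E'
from h import *
p=arm.camera_params("top");img=arm.read_camera("top")
hsv=cv2.cvtColor(img,cv2.COLOR_RGB2HSV)
r,b,m2=tube(img,p,(200,130,420,330));print("tube",r,b)
print(cv2.boxPoints(r))
m=cv2.inRange(hsv,(0,60,0),(16,255,115));b=np.zeros_like(m);b[140:260,235:425]=255;m&=b
cv2.imwrite("pics/mask0.png",cv2.resize(m|m2,None,fx=1.4,fy=1.4))
big=cv2.resize(img[130:310,190:480],None,fx=2.7,fy=2.7,interpolation=cv2.INTER_CUBIC)
cv2.imwrite("pics/crop0.png",big[:,:,::-1])
E
```

```text
tube ((460.65093994140625, -51.30323028564453), (178.91806030273438, 21.97939109802246), 76.23050689697266) (268, 255, 97, 34)
[[ 428.68436  -135.57558 ]
 [ 450.03207  -140.80704 ]
 [ 492.61752    32.969116]
 [ 471.2698     38.200577]]
```

View pics/crop0.png

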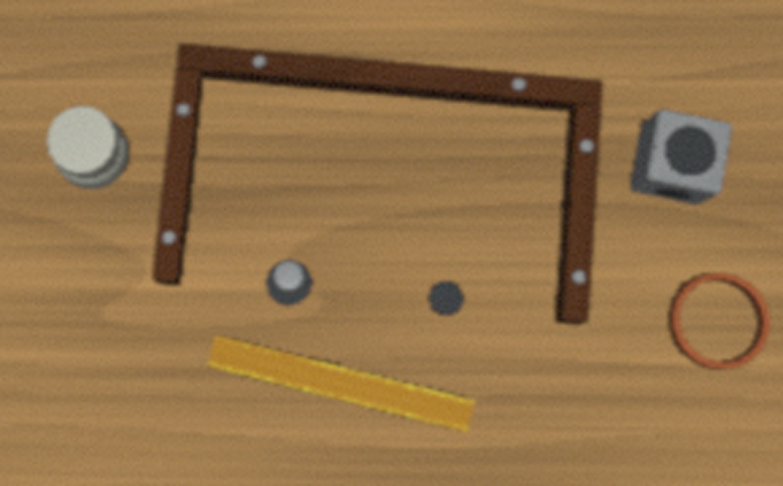

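View pics/mask0.png

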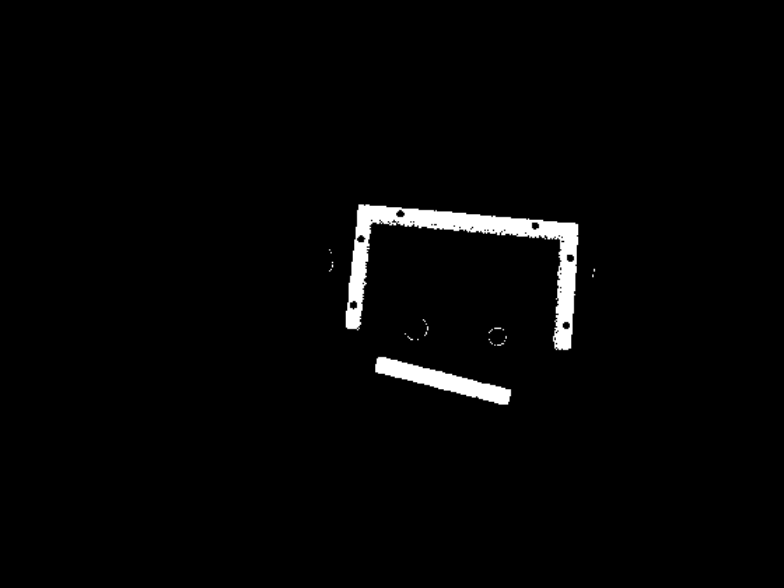

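Tube check: it measures 179 x 22 mm, as it should. Next are the bay (outer size should be 296 x 168 at z = 30 mm), the post and the bystanders.

```bash

python3 - <<'E'
from h import *
p=arm.camera_params("top");img=arm.read_camera("top")
hsv=cv2.cvtColor(img,cv2.COLOR_RGB2HSV)
m=cv2.inRange(hsv,(0,60,0),(16,255,115));b=np.zeros_like(m);b[140:260,235:425]=255;m&=b
c=max(cv2.findContours(m,cv2.RETR_EXTERNAL,cv2.CHAIN_APPROX_NONE)[0],key=cv2.contourArea)
w=(cast(p,c[:,0],0.03)*1000).astype(np.float32)
r=cv2.minAreaRect(w);bp=cv2.boxPoints(r);print("bay",r);print(bp)
# inner edge low: plug, post
k=bp[np.argsort(bp[:,0])][2:]; k=k[np.argsort(k[:,1])]  # back: right, left
ey=(k[1]-k[0])/np.linalg.norm(k[1]-k[0]); ex=np.array([ey[1],-ey[0]]); 
o=(k[0]+k[1])/2-18*ex
print("origin",o,"yaw deg",np.degrees(np.arctan2(ex[1],ex[0])))
B=lambda P:np.c_[(P-o)@ex,(P-o)@ey]
# post top: light grey
g=cv2.inRange(hsv,(0,0,100),(180,60,255))
gb=np.zeros_like(g);gb[220:250,285:310]=255
M=cv2.moments(g&gb);u=(M["m10"]/M["m00"],M["m01"]/M["m00"]);print(u);P=cast(p,u,.05)*1000;print("post",P,B(P))
d=cv2.inRange(hsv,(0,0,0),(180,255,75));db=np.zeros_like(d);db[230:252,343:368]=255
M=cv2.moments(d&db);u=(M["m10"]/M["m00"],M["m01"]/M["m00"]);print(u);P=cast(p,u,0)*1000;print("plug",P,B(P))
r,_,_=tube(img,p,(200,130,420,330));print("tube bay",B(cv2.boxPoints(r)))
for n,u,z in (("jar",(220,182),.055),("block",(445,185),.05),("bangle",(456,248),.014)):
    P=cast(p,u,z)*1000;print(n,P,B(P))
print("mouth corners", B(bp))
E
```

```text
bay ((598.2470092773438, -77.61961364746094), (296.3205871582031, 170.5640411376953), 84.80914306640625)
[[ 499.91016 -217.4565 ]
 [ 669.77466 -232.88805]
 [ 696.58386   62.21727]
 [ 526.71936   77.64882]]
origin [665.25305 -83.70686] yaw deg -5.190856
(296.2352941176471, 231.55882352941177)
post [[530.47769553 -15.95027235]] [[-140.352799     55.28508893]]
(354.7171717171717, 240.0)
plug [[ 520.30444207 -125.84079179]] [[-140.54213396  -55.07515699]]
tube bay [[-230.91397   -73.04541 ]
 [-209.2888    -76.32729 ]
 [-182.37358   101.0242  ]
 [-203.99875   104.306076]]
jar [[619.82466302 123.18434383]] [[-63.96027859 201.93262965]]
block [[ 616.06886242 -283.38741426]] [[ -30.91664716 -203.31149049]]
bangle [[ 505.45937182 -309.22020255]] [[-138.73531775 -239.04557664]]
mouth corners [[-152.56398  -148.16026 ]
 [  18.000027 -148.16026 ]
 [  18.000027  148.16028 ]
 [-152.56396   148.16028 ]]
```

Everything agrees: the outer size is 296 x 170, the post is at (-140.4, 55.3) and the plug at (-140.5, -55.1) in the bay frame. The plan has four steps:
1. Swing the tube's right end forward on an arc until the tube is at about 45°.
2. Push the left end face along the tube's axis, so the right end goes in past the post.
3. Push the left end round behind the post.
4. Press the tube flush along the back rail.

Now the tool frame.

```bash
cat >> h.py <<'E'
O=np.array([665.25,-83.7]);YAW=np.radians(-5.19)
ex=np.array([np.cos(YAW),np.sin(YAW)]);ey=np.array([-ex[1],ex[0]])
B=lambda P:np.c_[(np.atleast_2d(P)-O)@ex,(np.atleast_2d(P)-O)@ey]
W=lambda b:O+np.atleast_2d(b)[:,:1]*ex+np.atleast_2d(b)[:,1:]*ey
def tool():
    s=arm.get_state();M=R.from_rotvec(s["orientation"]).as_matrix()
    b=B(s["eef_pos"][:2]*1000)[0]
    xb=np.array([M[:2,0]@ex,M[:2,0]@ey])
    print("t %.2f tcp bay %s z %.1f  toolx yaw(bay) %.1f toolz yaw %.1f  down %s F %s gap %.2f q %s"%(s["t"],np.round(b,1),s["eef_pos"][2]*1000,np.degrees(np.arctan2(xb[1],xb[0])),np.degrees(np.arctan2(M[:2,2]@ey,M[:2,2]@ex)),np.round(M[:,1],3),np.round(s["ft_force"],1),s["finger_gap"],np.round(s["q"],2)))
    return s,M,b
def togo(M,b,z,tgt,zt,yaw=None):
    # shift in tool axes, units of 4cm ; yaw change (bay, rad/0.1) of tool x
    w=W(tgt)[0]-W(b)[0]; v=np.r_[w,zt-z]
    print("togo tool units",np.round(M.T@v/40,3), end=" ")
    if yaw is not None:
        xb=np.array([M[:2,0]@ex,M[:2,0]@ey]);d=np.radians(yaw)-np.arctan2(xb[1],xb[0]);d=(d+np.pi)%(2*np.pi)-np.pi
        print("ry total units",round(-d/.1,2),end="")
    print()
E
python3 - <<'E'
from h import *
s,M,b=tool();print(np.round(M,3))
for y in (0,90,-90,180): togo(M,b,s["eef_pos"][2]*1000,(-262,-64),60,y)
E
```

```text
t 0.25 tcp bay [-400.3 -567.7] z 247.5  toolx yaw(bay) -155.5 toolz yaw -65.5  down [-0.001  0.001 -1.   ] F [-0.6 -1.1  0.4] gap 1.00 q [ 1.14  0.38  0.04  1.6  -0.02  1.16 -0.05]
[[-0.943 -0.001  0.331]
 [-0.331  0.001 -0.943]
 [ 0.    -1.    -0.001]]
togo tool units [ -8.376   4.702 -10.011] ry total units -27.13
togo tool units [ -8.376   4.702 -10.011] ry total units 19.99
togo tool units [ -8.376   4.702 -10.011] ry total units -11.42
togo tool units [ -8.376   4.702 -10.011] ry total units 4.28
```

Request:
{"name": "carry_out", "arguments": {
  "series": "-0.83 0.3 -0.97 0 0 0;-0.83 0.3 -0.97 0 0 0;-0.83 0.3 -0.97 0 0 0;-0.83 0.3 -0.97 0 0 0;-0.83 0.3 -0.97 0 0 0;-0.83 0.3 -0.97 0 0 0;-0.83 0.3 -0.97 0 0 0;-0.83 0.3 -0.97 0 0 0;-0.83 0.3 -0.97 0 0 0;-0.83 0.3 -0.97 0 0 0",
  "gripper": 1
}}

```text
t: 1.08
eef_pos: [0.3624, -0.2334, 0.1529]
orientation: [-0.346, 2.037, -2.039]
ft_force: [1.0, -0.3, -0.1]
finger_gap: 0.003
```

Request:
{"name": "carry_out", "arguments": {
  "series": "0 0.2 0 0 0.8 0;0 0.2 0 0 0.8 0;0 0.2 0 0 0.8 0;0 0.2 0 0 0.8 0;0 0.2 0 0 0.8 0;0 0.2 0 0 0.8 0;0 0.2 0 0 0.8 0;0 0 0 0 0.18 0;0 0 0 0 0 0;0 0 0 0 0 0"
}}

```text
t: 1.92
eef_pos: [0.3624, -0.2353, 0.0973]
orientation: [-0.252, -2.095, 2.095]
ft_force: [-0.0, 0.8, 0.4]
finger_gap: 0.003
```

```bash
python3 - <<'E'
from h import *
s,M,b=tool()
togo(M,b,s["eef_pos"][2]*1000,(-257,-51),24,171.4)
E
```

```text
t 1.92 tcp bay [-287.9 -178.3] z 97.3  toolx yaw(bay) 171.5 toolz yaw -98.5  down [ 0.001 -0.    -1.   ] F [-0.   0.8  0.4] gap 0.00 q [ 0.64  0.2  -0.17  2.22  0.05  0.73 -1.37]
togo tool units [-0.293  1.833 -3.263] ry total units 0.02
```

Request:
{"name": "carry_out", "arguments": {
  "series": "-0.04 0 -0.47 0 0 0;-0.04 0 -0.47 0 0 0;-0.04 0 -0.47 0 0 0;-0.04 0 -0.47 0 0 0;-0.04 0.2 -0.47 0 0 0;-0.04 0.3 -0.47 0 0 0;-0.04 0.4 -0.44 0 0 0;0 0.4 0 0 0 0;0 0.4 0 0 0 0;0 0.1 0 0 0 0"
}}

```text
t: 2.75
eef_pos: [0.4032, -0.1104, 0.0238]
orientation: [-0.248, -2.095, 2.094]
ft_force: [-1.2, -0.0, -0.7]
finger_gap: 0.003
```

```bash
python3 - <<'E'
from h import *
s,M,b=tool()
togo(M,b,s["eef_pos"][2]*1000,(-257,-51),24,171.4)
p=arm.camera_params("top");img=arm.read_camera("top")
cv2.imwrite("pics/top1.png",cv2.resize(img[100:380,160:500],None,fx=2,fy=2)[:,:,::-1])
img=arm.read_camera("scene")
cv2.imwrite("pics/scene1.png",cv2.resize(img[100:380,60:400],None,fx=2,fy=2)[:,:,::-1])
E
```

```text
t 2.75 tcp bay [-258.6  -50.3] z 23.8  toolx yaw(bay) 171.6 toolz yaw -98.4  down [-0.002  0.001 -1.   ] F [-1.2 -0.  -0.7] gap 0.00 q [ 0.39  0.34 -0.24  2.27  0.15  0.55 -1.78]
togo tool units [-0.042 -0.006  0.012] ry total units 0.03
```

View pics/top1.png

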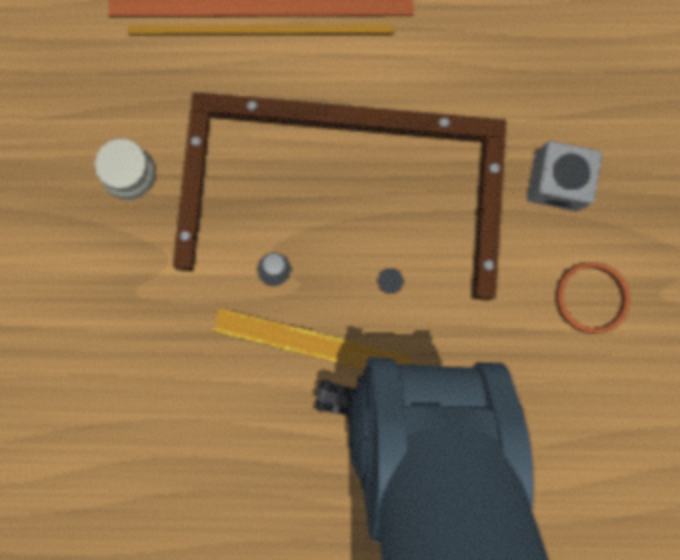

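View pics/scene1.png

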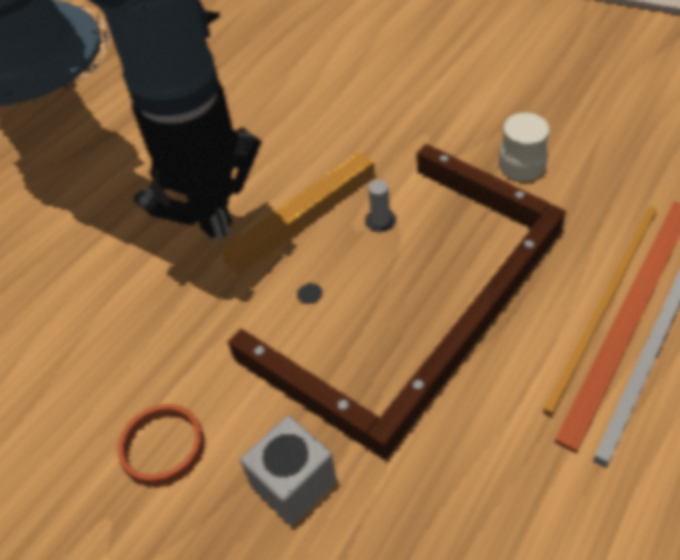

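Request:
{"name": "carry_out", "arguments": {
  "series": "-0.2 0 0 0 0 0;-0.2 0 0 0 0 0;-0.1 0 0 0 0 0;-0.136 0 0.028 0 -0.5 0;-0.136 0 0.028 0 -0.5 0;-0.136 0 0.028 0 -0.5 0;-0.136 0 0.028 0 -0.5 0;-0.136 0 0.028 0 -0.5 0;-0.136 0 0.028 0 -0.5 0;-0.136 0 0.028 0 -0.5 0"
}}

```text
t: 3.68
eef_pos: [0.4613, -0.1278, 0.0256]
orientation: [-0.12, 2.163, -2.164]
ft_force: [-1.2, 0.2, 0.9]
finger_gap: 0.0
```

```bash
python3 - <<'E'
from h import *
s,M,b=tool()
img=arm.read_camera("top")
cv2.imwrite("pics/top2.png",cv2.resize(img[100:380,160:500],None,fx=2,fy=2)[:,:,::-1])
img=arm.read_camera("scene")
cv2.imwrite("pics/scene2.png",cv2.resize(img[100:380,60:400],None,fx=2,fy=2)[:,:,::-1])
E
```

```text
t 3.68 tcp bay [-199.1  -62.3] z 25.6  toolx yaw(bay) -168.4 toolz yaw -78.4  down [ 0.001 -0.001 -1.   ] F [-1.2  0.2  0.9] gap 0.00 q [ 0.46  0.42 -0.31  2.13  0.22  0.61 -1.46]
```

View pics/top2.png

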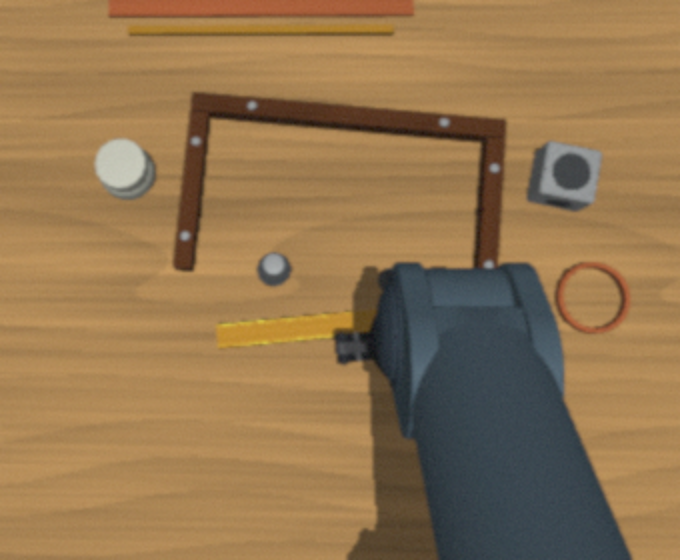

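View pics/scene2.png

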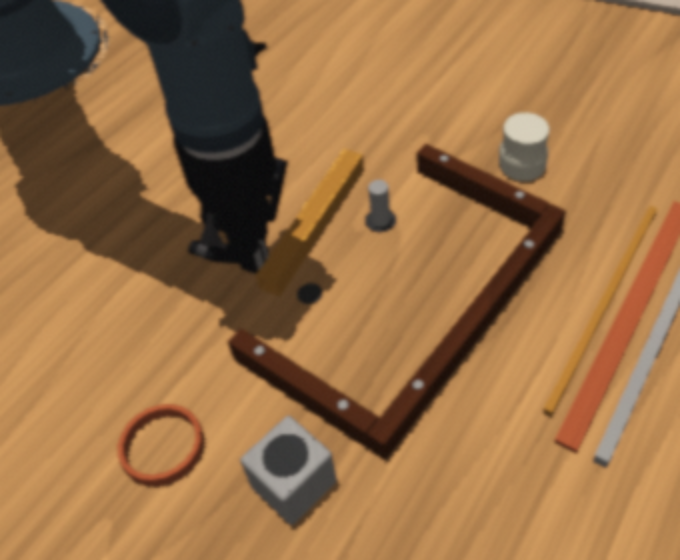

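Request:
{"name": "carry_out", "arguments": {
  "series": "-0.136 0.005 0.028 0 -0.5 0;-0.136 0.005 0.028 0 -0.5 0;-0.136 0.005 0.028 0 -0.5 0;-0.136 0.005 0.028 0 -0.5 0;-0.136 0.005 0.028 0 -0.5 0;-0.136 0.005 0.028 0 -0.5 0;-0.136 0.005 0.028 0 -0.5 0;-0.136 0.005 0.028 0 -0.5 0;-0.136 0.005 0.028 0 -0.5 0;-0.136 0.005 0.028 0 -0.5 0"
}}

```text
t: 4.62
eef_pos: [0.5151, -0.1206, 0.0234]
orientation: [-0.59, 1.872, -1.874]
ft_force: [-0.4, -0.4, 1.4]
finger_gap: -0.001
```

```bash
python3 - <<'E'
from h import *
s,M,b=tool()
img=arm.read_camera("top")
cv2.imwrite("pics/top3.png",cv2.resize(img[100:380,160:500],None,fx=2,fy=2)[:,:,::-1])
img=arm.read_camera("scene")
cv2.imwrite("pics/scene3.png",cv2.resize(img[100:380,60:400],None,fx=2,fy=2)[:,:,::-1])
E
```

```text
t 4.62 tcp bay [-146.2  -50.4] z 23.4  toolx yaw(bay) -139.9 toolz yaw -49.9  down [-0.    -0.001 -1.   ] F [-0.4 -0.4  1.4] gap -0.00 q [ 0.5   0.51 -0.41  2.01  0.32  0.68 -1.07]
```

View pics/top3.png

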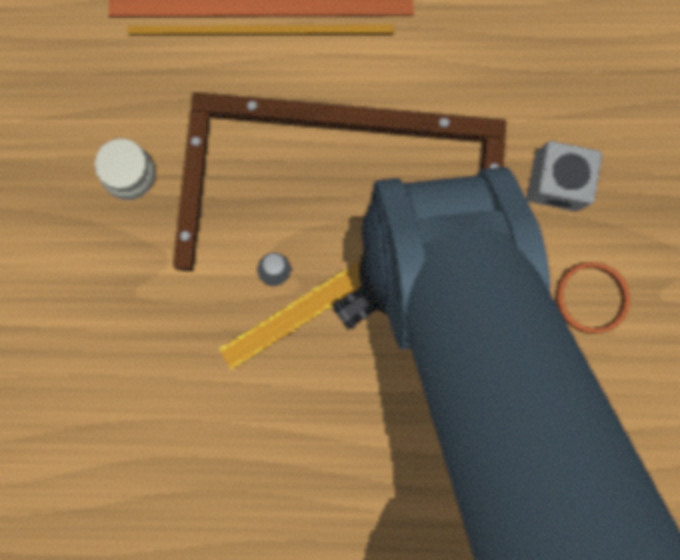

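View pics/scene3.png

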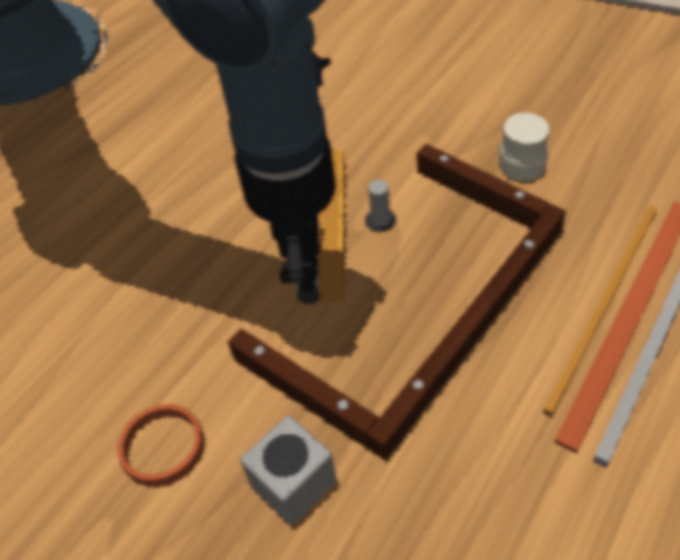

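Request:
{"name": "carry_out", "arguments": {
  "series": "-0.136 0 0.028 0 -0.5 0;-0.136 0 0.028 0 -0.5 0;-0.1 0 0.02 0 -0.4 0;0 0 0 0 0 0;0.4 0 0 0 0 0;0.4 0 0 0 0 0;0.3 -0.3 0 0 0 0;0.3 -0.6 0 0 0 0;0.3 -0.6 -0.3 0 0 0;0.3 -0.6 -0.5 0 0 0"
}}

```text
t: 5.55
eef_pos: [0.4487, -0.1462, 0.1081]
orientation: [-0.695, 1.786, -1.788]
ft_force: [0.9, -0.1, 1.4]
finger_gap: -0.002
```

```bash
python3 - <<'E'
from h import *
s,M,b=tool()
img=arm.read_camera("top")
cv2.imwrite("pics/top4.png",cv2.resize(img[100:380,160:500],None,fx=2,fy=2)[:,:,::-1])
img=arm.read_camera("scene")
cv2.imwrite("pics/scene4.png",cv2.resize(img[100:380,60:400],None,fx=2,fy=2)[:,:,::-1])
E
```

```text
t 5.55 tcp bay [-210.   -81.8] z 108.1  toolx yaw(bay) -132.2 toolz yaw -42.2  down [ 0.002 -0.    -1.   ] F [ 0.9 -0.1  1.4] gap -0.00 q [ 0.7   0.28 -0.52  2.11  0.2   0.79 -0.77]
```

View pics/top4.png

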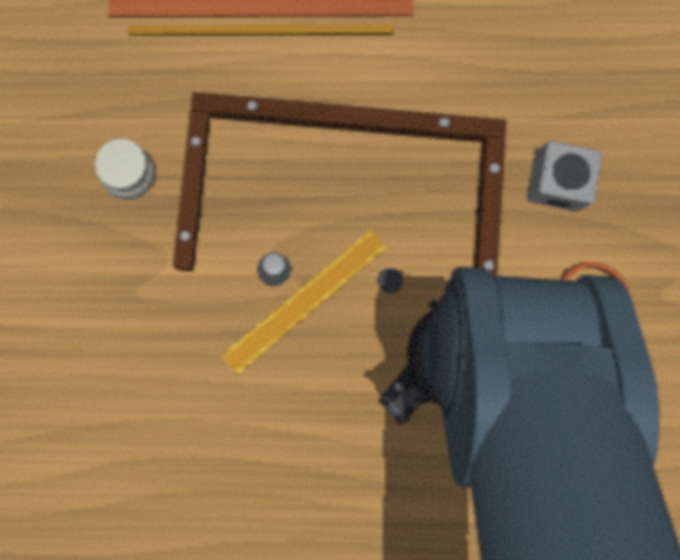

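View pics/scene4.png

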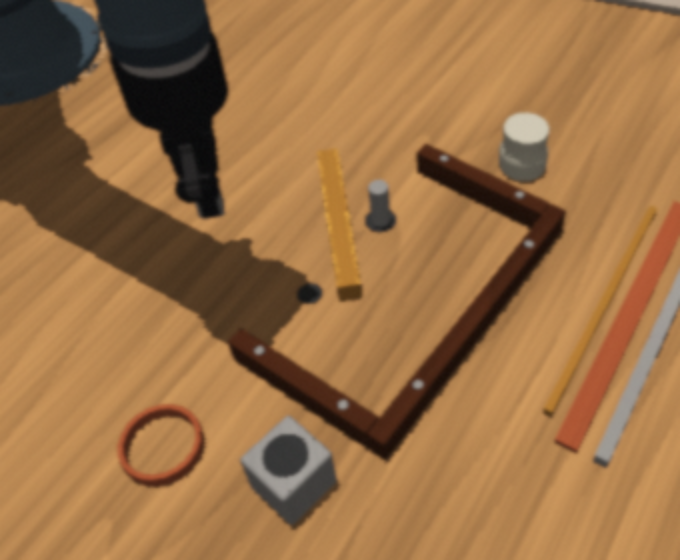

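The tube is free at about 45°, running from (232,363) to (375,240) in the doubled crop, with its right end past the post. Now I'll measure it.

```bash
cat >> h.py <<'E'
def tubebay(box=(200,150,420,330)):
    p=arm.camera_params("top");img=arm.read_camera("top")
    r,_,_=tube(img,p,box);bp=cv2.boxPoints(r)
    e=[(bp[i]+bp[(i+1)%4])/2 for i in range(4)]
    L=[np.linalg.norm(bp[i]-bp[(i+1)%4]) for i in range(4)]
    i=int(np.argmin(L));E=B(np.array([e[i],e[(i+2)%4]]));E=E[np.argsort(E[:,1])]
    d=E[0]-E[1];d/=np.linalg.norm(d)   # left->right axis
    n=np.array([-d[1],d[0]])           # rot90 CCW of axis = front face normal
    c=E.mean(0);pd=(np.array([-140,55])-c)@n
    print("tube bay: right end",np.round(E[0],1),"left end",np.round(E[1],1),"c",np.round(c,1),"axis yaw %.1f"%np.degrees(np.arctan2(d[1],d[0])),"size",np.round(r[1],1),"post perp gap %.1f (along from c %.1f)"%(pd-21,(np.array([-140,55])-c)@d))
    return c,d,n,E
E
python3 - <<'E'
from h import *
s,M,b=tool()
c,d,n,E=tubebay()
# end push: -toolx along d: tool x yaw = yaw(d)+180 ; TCP start 11+20 behind left end
yd=np.degrees(np.arctan2(d[1],d[0]));t=E[1]-d*31;print(t,W(t)/1000)
togo(M,b,s["eef_pos"][2]*1000,t,23,yd+180)
togo(M,b,s["eef_pos"][2]*1000,E[1]-d*35,23,yd-90)  # push with tool z face
E
```

```text
t 5.65 tcp bay [-211.7  -80.7] z 109.8  toolx yaw(bay) -132.1 toolz yaw -42.1  down [ 0.003 -0.003 -1.   ] F [ 0.  -0.2 -0.4] gap 0.00 q [ 0.7   0.28 -0.52  2.11  0.2   0.79 -0.77]
tube bay: right end [-105.5  -38.4] left end [-233.5   86.3] c [-169.5   23.9] axis yaw -44.3 size [ 21.8 178.7] post perp gap 21.8 (along from c -0.5)
[-255.72369051  107.95656512] [[0.42034034 0.04694641]]
togo tool units [-2.765  2.153 -3.985] ry total units 16.09
togo tool units [-2.768  2.152 -4.085] ry total units 0.39
```

Request:
{"name": "carry_out", "arguments": {
  "series": "-0.35 0 -0.51 0 0 0;-0.35 0 -0.51 0 0 0;-0.35 0 -0.51 0 0 0;-0.35 0 -0.51 0 0 0;-0.35 0 -0.51 0 0 0;-0.35 0 -0.51 0 0 0;-0.35 0 -0.51 0 0 0;-0.32 0 -0.52 0 0 0;0 0.2 0 0 0.39 0;0 0.4 0 0 0 0"
}}

```text
t: 6.53
eef_pos: [0.4197, 0.0536, 0.0836]
orientation: [-0.668, 1.806, -1.806]
ft_force: [0.0, -0.8, 0.7]
finger_gap: -0.003
```

```bash
python3 - <<'E'
from h import *
s,M,b=tool()
togo(M,b,s["eef_pos"][2]*1000,(-258.5,110.8),23,-134.3)
E
```

```text
t 6.53 tcp bay [-256.9  114.5] z 83.6  toolx yaw(bay) -134.0 toolz yaw -44.0  down [ 0.004  0.001 -1.   ] F [ 0.  -0.8  0.7] gap -0.00 q [ 0.38  0.26 -0.64  2.23  0.24  0.71 -1.29]
togo tool units [0.1   1.515 0.034] ry total units 0.05
```

Request:
{"name": "carry_out", "arguments": {
  "series": "0.05 0.3 0 0 0 0;0.05 0.4 0 0 0.05 0;0 0.4 0 0 0 0;0 0.3 0 0 0 0;0 0.12 0 0 0 0;0 0 0.1 0 0 0;0 0 0.1 0 0 0;0 0 0.1 0 0 0;0 0 0.1 0 0 0;0 0 0 0 0 0"
}}

```text
t: 7.37
eef_pos: [0.4269, 0.0352, 0.023]
orientation: [-0.663, 1.811, -1.813]
ft_force: [0.2, 0.7, -0.2]
finger_gap: 0.0
```

```bash
python3 - <<'E'
from h import *
s,M,b=tool()
c,d,n,E=tubebay((200,150,420,330))
print("along",(E[1]-b)@d,"lat",(b-E[1])@n)
img=arm.read_camera("top")
cv2.imwrite("pics/top5.png",cv2.resize(img[100:380,160:500],None,fx=2,fy=2)[:,:,::-1])
img=arm.read_camera("scene")
cv2.imwrite("pics/scene5.png",cv2.resize(img[100:380,60:400],None,fx=2,fy=2)[:,:,::-1])
E
```

```text
t 7.37 tcp bay [-248.1   96.9] z 23.0  toolx yaw(bay) -134.5 toolz yaw -44.5  down [ 0.003 -0.    -1.   ] F [ 0.2  0.7 -0.2] gap 0.00 q [ 0.33  0.4  -0.56  2.24  0.38  0.59 -1.37]
tube bay: right end [-105.1  -39.2] left end [-194.3   48.4] c [-149.7    4.6] axis yaw -44.5 size [ 21.7 125.1] post perp gap 21.7 (along from c -28.4)
along 72.33041471997572 lat -3.131707189773664
```

View pics/top5.png

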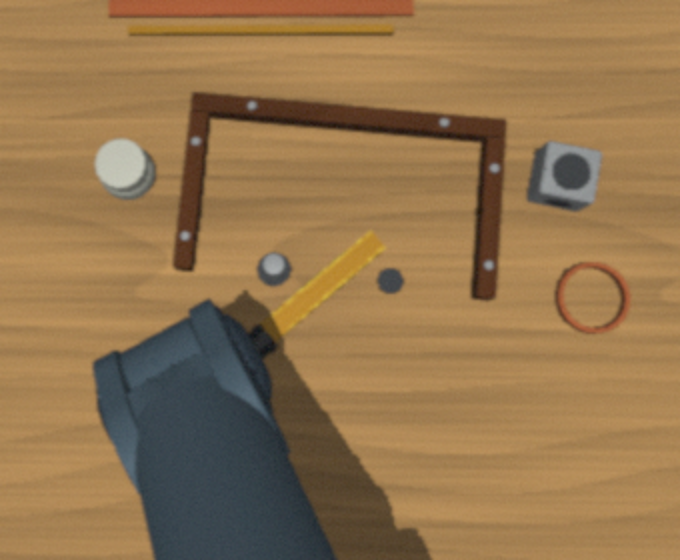

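View pics/scene5.png

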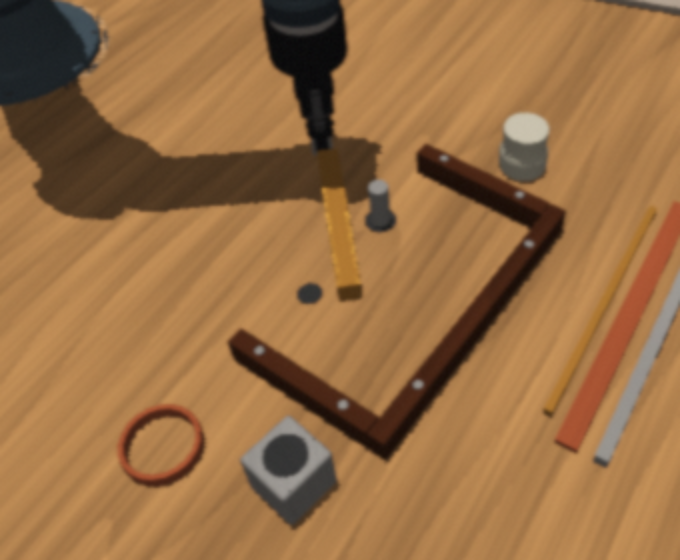

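Request:
{"name": "carry_out", "arguments": {
  "series": "-0.08 0 0 0 0 0;0 0 0.12 0 0 0;0 0 0.12 0 0 0;0 0 0.12 0 0 0;0 0 0.12 0 0 0;0 0 0.12 0 0 0;0 0 0.12 0 0 0;0 0 0.12 0 0 0;0 0 0.12 0 0 0;0 0 0.12 0 0 0"
}}

```text
t: 8.35
eef_pos: [0.4558, 0.005, 0.0221]
orientation: [-0.667, 1.812, -1.812]
ft_force: [-0.9, 3.3, 1.5]
finger_gap: -0.0
```

```bash
cat >> h.py <<'E'
def pushcheck():
    s,M,b=tool();c,d,n,E=tubebay()
    L=E[0]-180*d;print("left end calc",np.round(L,1),"TCP behind end %.1f"%((L-b)@d),"lat(+n) %.1f"%((b-L)@n),"post gap along beyond left end %.1f"%(-(np.array([-140,55])-L)@d-10))
def snap(k):
    img=arm.read_camera("top")
    a=cv2.resize(img[120:340,180:440],None,fx=1.5,fy=1.5)
    img=arm.read_camera("scene")
    b=cv2.resize(img[120:340,130:390],None,fx=1.5,fy=1.5)
    cv2.imwrite(f"pics/both{k}.png",np.hstack([a,b])[:,:,::-1])
E
python3 -c "
from h import *
pushcheck();snap(6)"
```

```text
t 8.35 tcp bay [-216.6   69.4] z 22.1  toolx yaw(bay) -134.4 toolz yaw -44.4  down [-0.  0. -1.] F [-0.9  3.3  1.5] gap -0.00 q [ 0.38  0.44 -0.54  2.17  0.38  0.62 -1.29]
tube bay: right end [-76.9 -66.2] left end [-165.8   19.9] c [-121.4  -23.1] axis yaw -44.1 size [ 21.4 123.7] post perp gap 22.1 (along from c -67.8)
left end calc [-206.2   59.1] TCP behind end 14.6 lat(+n) 0.2 post gap along beyond left end -60.4
```

View pics/both6.png

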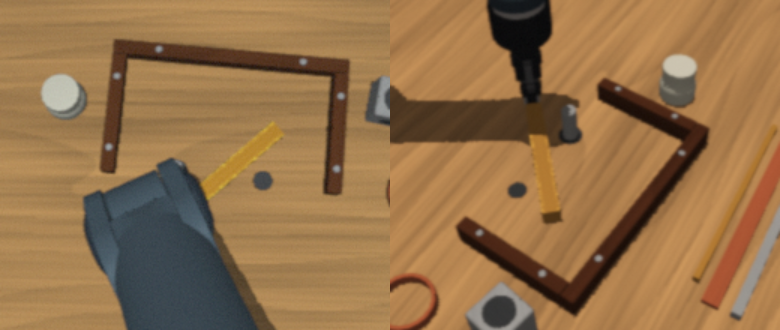

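Request:
{"name": "carry_out", "arguments": {
  "series": "0 0 0.16 0 0 0;0 0 0.16 0 0 0;0 0 0.16 0 0 0;0 0 0.16 0 0 0;0 0 0.16 0 0 0;0 0 0.16 0 0 0;0 0 0.16 0 0 0;0 0 0.16 0 0 0;0 0 0.16 0 0 0;0 0 0.16 0 0 0"
}}

```text
t: 9.33
eef_pos: [0.4975, -0.0439, 0.0221]
orientation: [-0.667, 1.812, -1.812]
ft_force: [-1.7, -0.4, -0.3]
finger_gap: 0.003
```

```bash
python3 -c "
from h import *
pushcheck();snap(7)"
```

```text
t 9.33 tcp bay [-170.7   24.5] z 22.1  toolx yaw(bay) -134.4 toolz yaw -44.4  down [-0.  0. -1.] F [-1.7 -0.4 -0.3] gap 0.00 q [ 0.46  0.5  -0.51  2.07  0.39  0.66 -1.18]
tube bay: right end [ -31.1 -111.1] left end [-94.2 -49.9] c [-62.6 -80.5] axis yaw -44.1 size [21.9 87.8] post perp gap 22.5 (along from c -149.9)
left end calc [-160.4   14.2] TCP behind end 14.6 lat(+n) 0.2 post gap along beyond left end 3.8
```

View pics/both7.png

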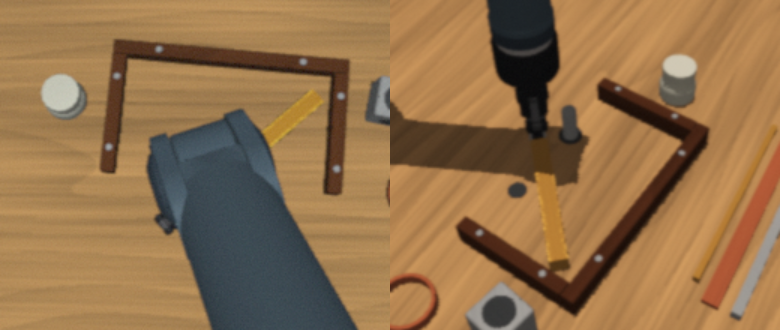

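Request:
{"name": "carry_out", "arguments": {
  "series": "0 0 0.09 0 0 0;0 0 0.09 0 0 0;0 0 -0.1 0 0 0;0 0 -0.15 0 0 0;0.25 0 0 0 0 0;0.3 0 0 0 0 0;0.3 0 0 0 0 0;0 0 0.35 0 0 0;0 0 0.4 0 0 0;0 0 0.35 0 0 0"
}}

```text
t: 10.32
eef_pos: [0.498, -0.0992, 0.0223]
orientation: [-0.666, 1.812, -1.814]
ft_force: [0.5, -0.4, -0.0]
finger_gap: 0.001
```

```bash
python3 -c "
from h import *
pushcheck();snap(8)"
```

```text
t 10.32 tcp bay [-165.1  -30.6] z 22.3  toolx yaw(bay) -134.5 toolz yaw -44.5  down [ 0.    -0.001 -1.   ] F [ 0.5 -0.4 -0. ] gap 0.00 q [ 0.55  0.51 -0.5   2.06  0.39  0.67 -1.07]
tube bay: right end [ -26.3 -116.9] left end [-74.2 -66. ] c [-50.3 -91.4] axis yaw -46.8 size [21.4 69.9] post perp gap 13.9 (along from c -168.1)
left end calc [-149.6   14.2] TCP behind end -22.1 lat(+n) -42.0 post gap along beyond left end 13.1
```

View pics/both8.png

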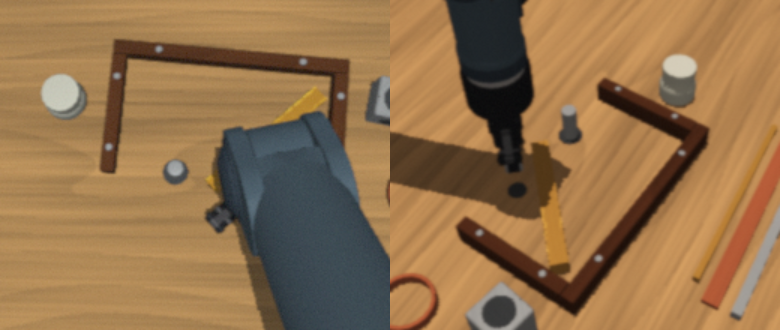

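Request:
{"name": "carry_out", "arguments": {
  "series": "-0.16 0 0 0 0 0;-0.16 0 0 0 0 0;-0.14 0 -0.03 0 0.5 0;-0.14 0 -0.03 0 0.5 0;-0.14 0 -0.03 0 0.5 0;-0.14 0 -0.03 0 0.5 0;-0.14 0 -0.03 0 0.5 0;-0.14 0 -0.03 0 0.5 0;0 0 0 0 0 0;0 0 0 0 0 0"
}}

```text
t: 11.3
eef_pos: [0.5319, -0.0623, 0.0222]
orientation: [-0.414, 1.996, -1.995]
ft_force: [0.6, -0.8, 0.1]
finger_gap: 0.001
```

```bash
python3 -c "
from h import *
pushcheck();snap(9)"
```

```text
t 11.30 tcp bay [-134.8    9.2] z 22.2  toolx yaw(bay) -151.3 toolz yaw -61.3  down [ 0.     0.001 -1.   ] F [ 0.6 -0.8  0.1] gap 0.00 q [ 0.41  0.53 -0.44  1.99  0.34  0.69 -1.4 ]
tube bay: right end [ -39.7 -124.7] left end [-58.9 -86.5] c [ -49.3 -105.6] axis yaw -63.4 size [22.2 42.8] post perp gap -30.1 (along from c -184.2)
left end calc [-120.4   36.2] TCP behind end -17.7 lat(+n) -24.9 post gap along beyond left end 15.6
```

View pics/both9.png

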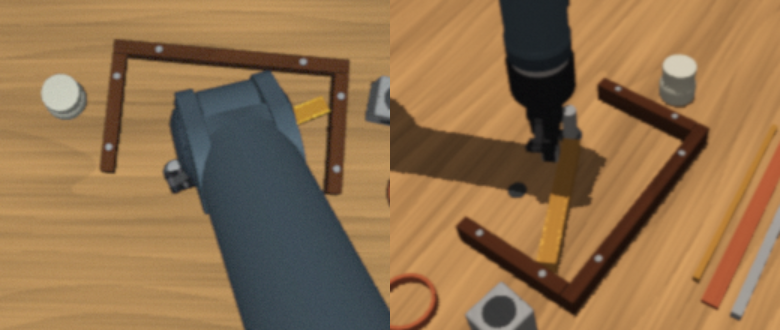

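Request:
{"name": "carry_out", "arguments": {
  "series": "-0.14 0 -0.03 0 0.5 0;-0.14 0 -0.03 0 0.5 0;-0.14 0 -0.03 0 0.5 0;-0.14 0 -0.03 0 0.5 0;-0.14 0 -0.03 0 0.5 0;-0.14 0 -0.03 0 0.5 0;-0.14 0 -0.03 0 0.5 0;0 0 0 0 0 0;0 0 0 0 0 0;0 0 0 0 0 0"
}}

```text
t: 12.28
eef_pos: [0.567, -0.0464, 0.0221]
orientation: [-0.063, 2.193, -2.193]
ft_force: [0.2, 0.7, -0.8]
finger_gap: 0.0
```

```bash
python3 -c "
from h import *
pushcheck();snap(10)"
```

```text
t 12.28 tcp bay [-101.2   28.3] z 22.1  toolx yaw(bay) -171.6 toolz yaw -81.6  down [-0. -0. -1.] F [ 0.2  0.7 -0.8] gap 0.00 q [ 0.3   0.56 -0.35  1.92  0.29  0.71 -1.73]
tube bay: right end [ -54.8 -126.9] left end [-62.8 -71.4] c [-58.8 -99.2] axis yaw -81.8 size [22.6 56.1] post perp gap -79.5 (along from c -164.1)
left end calc [-80.3  51.2] TCP behind end -19.8 lat(+n) -24.0 post gap along beyond left end 2.2
```

View pics/both10.png

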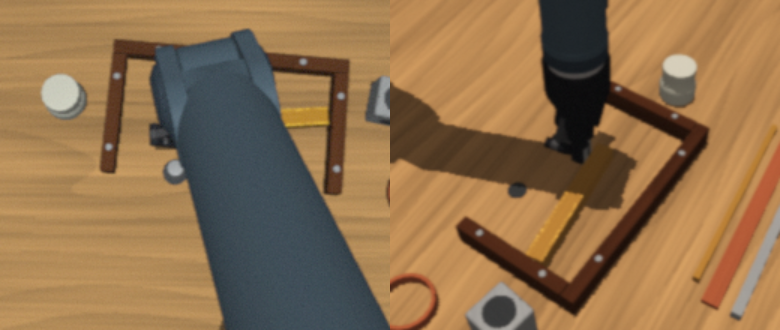

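Request:
{"name": "carry_out", "arguments": {
  "series": "-0.14 0 -0.03 0 0.5 0;-0.14 0 -0.03 0 0.5 0;-0.14 0 -0.03 0 0.46 0;0 0 0 0 0 0;0.2 0 0 0 0 0;0.25 0 0 0 0 0;0 0 0.4 0 0 0;0 0 0.4 0 0 0;0 0 0.4 0 0 0;0 0 0.4 0 0 0"
}}

```text
t: 13.27
eef_pos: [0.5584, -0.105, 0.022]
orientation: [-0.095, -2.175, 2.175]
ft_force: [0.7, -0.4, -0.1]
finger_gap: 0.001
```

```bash
python3 -c "
from h import *
pushcheck();snap(11)"
```

```text
t 13.27 tcp bay [-104.5  -30.8] z 22.0  toolx yaw(bay) -179.9 toolz yaw -89.9  down [-0.002  0.    -1.   ] F [ 0.7 -0.4 -0.1] gap 0.00 q [ 0.37  0.56 -0.31  1.92  0.25  0.71 -1.75]
tube bay: right end [-61.6   9.3] left end [-62.   53.4] c [-61.8  31.4] axis yaw -89.5 size [44.1 22.1] post perp gap -99.0 (along from c -24.3)
left end calc [-63.2 189.3] TCP behind end -219.8 lat(+n) -43.2 post gap along beyond left end -143.6
```

View pics/both11.png

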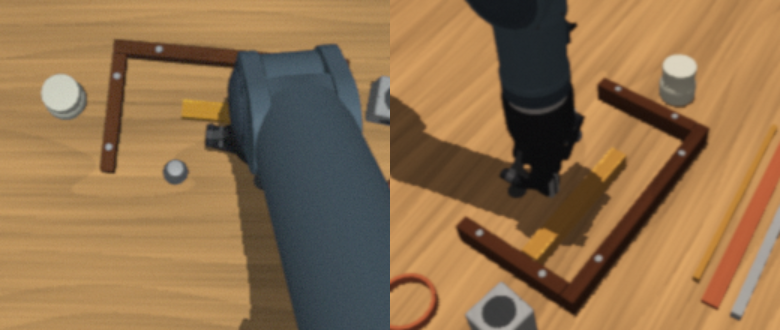

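Request:
{"name": "carry_out", "arguments": {
  "series": "0 0 0.07 0 0 0;0 0 0.07 0 0 0;0 0 0 0 0 0;0 0 0 0 0 0;0 0 0 0 0 0;0 0 0 0 0 0;0 0 0 0 0 0;0 0 0 0 0 0;0 0.1 0 0 0 0;0 0.1 0 0 0 0",
  "gripper": 0.2
}}

```text
t: 14.25
eef_pos: [0.5603, -0.1102, 0.0141]
orientation: [-0.099, -2.175, 2.176]
ft_force: [-0.2, 0.2, -0.3]
finger_gap: 0.796
```

```bash
python3 -c "
from h import *
s,M,b=tool();snap(12)
c=arm.read_camera('wrist');cv2.imwrite('pics/wr12.png',c[:,:,::-1])"
```

```text
t 14.25 tcp bay [-102.2  -35.8] z 14.1  toolx yaw(bay) -180.0 toolz yaw -90.0  down [ 0.001 -0.    -1.   ] F [-0.2  0.2 -0.3] gap 0.80 q [ 0.38  0.57 -0.31  1.91  0.26  0.69 -1.74]
```

View pics/both12.png

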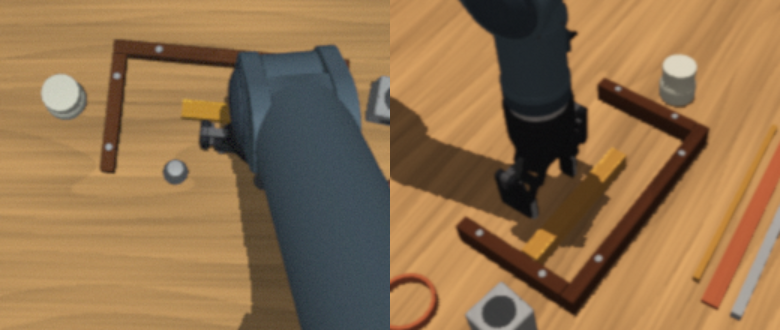

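View pics/wr12.png

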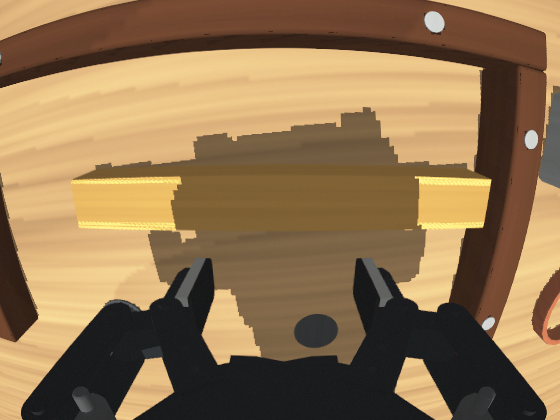

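Request:
{"name": "carry_out", "arguments": {
  "series": "-0.15 0 0 0 0 0;-0.15 0 0 0 0 0;-0.15 0 0 0 0 0;-0.15 0 0 0 0 0;-0.15 0 0 0 0 0;-0.15 0 0 0 0 0;-0.15 0 0 0 0 0;-0.15 0 0 0 0 0;-0.15 0 0 0 0 0;-0.15 0 0 0 0 0"
}}

```text
t: 15.23
eef_pos: [0.6203, -0.1156, 0.0141]
orientation: [-0.098, -2.175, 2.175]
ft_force: [-2.3, -0.6, 0.9]
finger_gap: 0.802
```

```bash
python3 -c "
from h import *
s,M,b=tool();snap(13)
c=arm.read_camera('wrist');cv2.imwrite('pics/wr13.png',c[:,:,::-1])"
```

```text
t 15.23 tcp bay [-41.9 -35.8] z 14.1  toolx yaw(bay) -180.0 toolz yaw -90.0  down [-0.  0. -1.] F [-2.3 -0.6  0.9] gap 0.80 q [ 0.35  0.65 -0.3   1.76  0.26  0.76 -1.74]
```

View pics/both13.png

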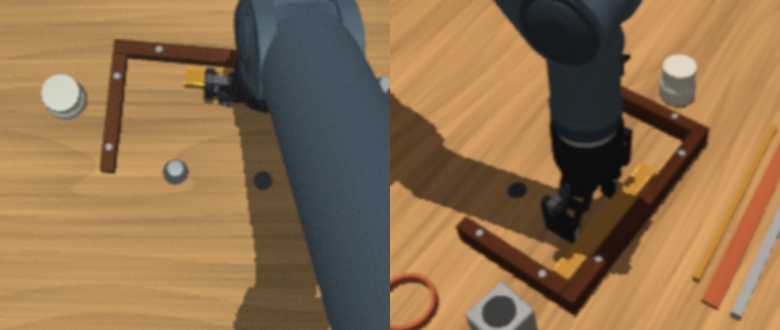

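View pics/wr13.png

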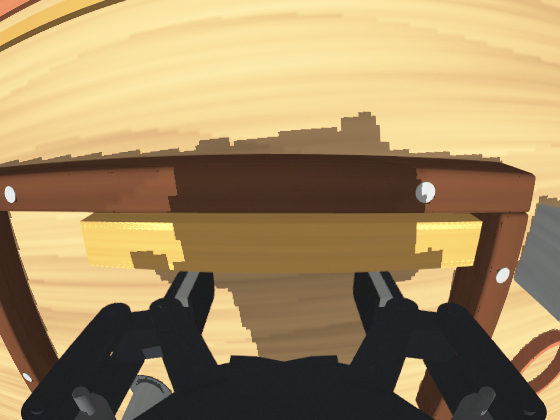

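Request:
{"name": "carry_out", "arguments": {
  "series": "-0.05 0 0 0 0 0;-0.05 0 0 0 0 0;-0.05 0 0 0 0 0;-0.05 0 0 0 0 0;-0.02 0 0 0 0 0;-0.02 0 0 0 0 0;-0.02 0 0 0 0 0;0 0 0 0 0 0;0 0 0 0 0 0;0 0 0 0 0 0"
}}

```text
t: 16.22
eef_pos: [0.6284, -0.1163, 0.0139]
orientation: [-0.095, -2.173, 2.173]
ft_force: [-4.0, 0.4, 3.2]
finger_gap: 0.801
```

```bash
python3 -c "
from h import *
s,M,b=tool()
c=arm.read_camera('wrist');cv2.imwrite('pics/wr14.png',c[:,:,::-1])"
```

```text
t 16.22 tcp bay [-33.8 -35.8] z 13.9  toolx yaw(bay) 180.0 toolz yaw -90.0  down [-0.004  0.    -1.   ] F [-4.   0.4  3.2] gap 0.80 q [ 0.35  0.67 -0.3   1.74  0.26  0.78 -1.74]
```

View pics/wr14.png

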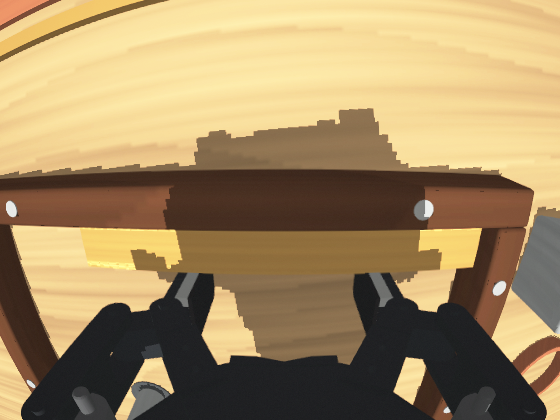

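Request:
{"name": "carry_out", "arguments": {
  "series": "-0.03 0 0 0 0 0;-0.03 0 0 0 0 0;-0.03 0 0 0 0 0;0 0 0 0 0 0;0 0 0 0 0 0;0 0 0 0 0 0;0 0 0 0 0 0;0 0 0 0 0 0;0 0 0 0 0 0;0 0 0 0 0 0"
}}

```text
t: 17.1
eef_pos: [0.6284, -0.1166, 0.0131]
orientation: [-0.086, -2.169, 2.17]
ft_force: [-11.0, 0.9, 7.1]
finger_gap: 0.798
```

```bash
python3 -c "
from h import *
s,M,b=tool()"
```

```text
t 17.10 tcp bay [-33.7 -36.1] z 13.1  toolx yaw(bay) 180.0 toolz yaw -90.0  down [-0.012  0.    -1.   ] F [-11.    0.9   7.1] gap 0.80 q [ 0.35  0.67 -0.29  1.73  0.26  0.79 -1.74]
```

Request:
{"name": "carry_out", "arguments": {
  "series": "0.1 0 0 0 0 0;0.2 0 0 0 0 0;0.3 0 0 0 0 0;0.4 0 0 0 0 0;0.2 -0.3 0 0 0 0;0.2 -0.6 0 0 0 0;0.3 -0.8 0.2 0 0 0;0.4 -0.8 0.4 0 0 0;0.4 -0.8 0.5 0 0 0;0.4 -0.6 0.5 0 0 0"
}}

```text
t: 17.93
eef_pos: [0.5141, -0.1704, 0.1736]
orientation: [-0.103, -2.178, 2.182]
ft_force: [1.4, 0.2, -0.1]
finger_gap: 0.801
```

Request:
{"name": "carry_out", "arguments": {
  "series": "0.4 0 0.6 0 0 0;0.4 0 0.7 0 0 0;0.4 0 0.8 0 0 0;0.3 0 0.8 0 0 0;0.2 0 0.8 0 0 0;0.1 0 0.8 0 0 0;0 0 0.8 0 0 0;0 0 0.8 0 0 0;0 0 0.8 0 0 0;0 0 0.6 0 0 0"
}}

```text
t: 18.77
eef_pos: [0.4133, -0.4665, 0.1709]
orientation: [-0.103, -2.171, 2.18]
ft_force: [-0.2, 0.1, 0.1]
finger_gap: 0.797
```

```bash
python3 - <<'E'
from h import *
s,M,b=tool();c,d,n,E=tubebay((225,145,420,260))
img=arm.read_camera("top");cv2.imwrite("pics/topf.png",cv2.resize(img[130:290,190:490],None,fx=2.6,fy=2.6,interpolation=cv2.INTER_CUBIC)[:,:,::-1])
img=arm.read_camera("scene");cv2.imwrite("pics/scenef.png",cv2.resize(img[130:390,60:400],None,fx=2.2,fy=2.2,interpolation=cv2.INTER_CUBIC)[:,:,::-1])
E
```

```text
t 18.77 tcp bay [-216.3 -404. ] z 170.9  toolx yaw(bay) 179.9 toolz yaw -90.1  down [ 0.003 -0.004 -1.   ] F [-0.2  0.1  0.1] gap 0.80 q [ 0.93  0.42 -0.19  1.73  0.09  1.   -0.95]
tube bay: right end [ -12.  -126.1] left end [-11.5  53.8] c [-11.8 -36.2] axis yaw -90.1 size [180.   22.3] post perp gap -149.5 (along from c -90.8)
```

View pics/topf.png

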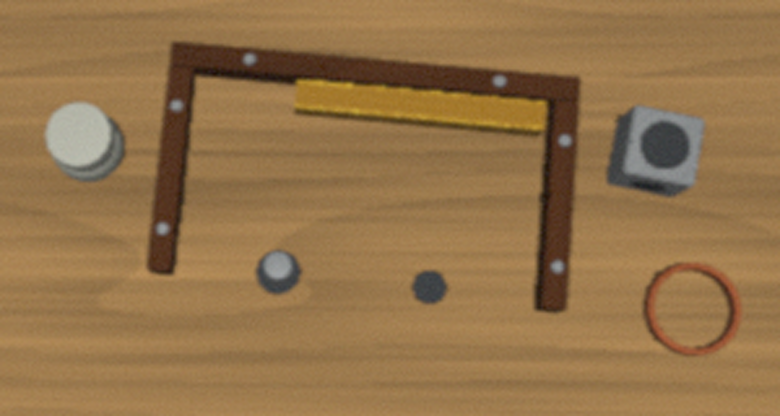

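View pics/scenef.png

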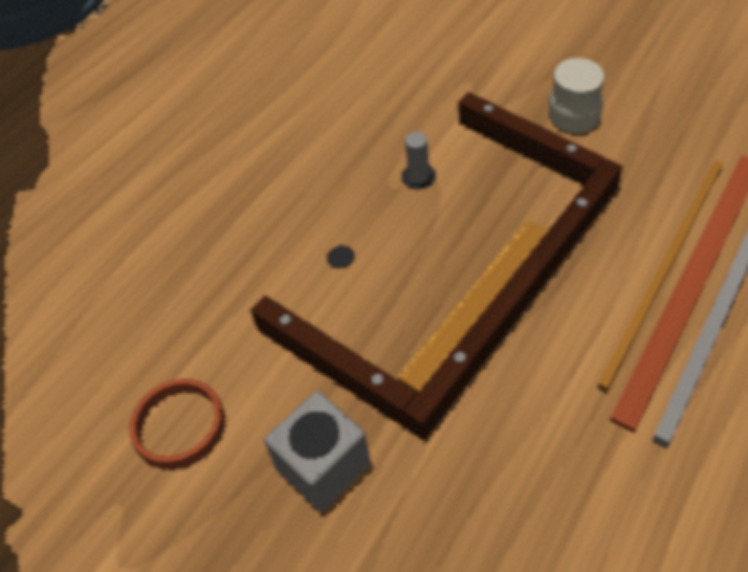

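The tube lies along the back rail from (297,95) to (545,115) in the crop. Its centre line measures x = -12.0 to -11.5 against a target of -11, with 0.1° of skew, and it met a hard stop at 11 N. Before handing in I'll compare the bystanders with the first picture.

```bash
python3 - <<'E'
from h import *
a=cv2.imread("pics/top0.png");b=arm.read_camera("top")[:,:,::-1]
for n,(x0,y0,x1,y1) in dict(jar=(203,165,240,202),block=(422,168,464,208),bangle=(434,228,478,270)).items():
    d=cv2.absdiff(a,b.copy())[y0:y1,x0:x1].max(2);print(n,"mean diff %.1f"%d.mean(),"px>40:",int((d>40).sum()))
print(arm.job_done())
E
```

```text
jar mean diff 3.3 px>40: 0
block mean diff 3.6 px>40: 0
bangle mean diff 3.6 px>40: 0
the job is handed in; nothing more can be done
None
```

The tube is in the bay, lying along the back rail, and I handed the job in at about 19 s of the 72 s allowed.

**What I did:**
- **Angle:** I swung the tube's right end forward with the closed fingers until it stood at about 45°.
- **First end:** I pushed on the left end face along the tube's length, so the right end went in past the post.
- **Other end:** I pushed the left end round behind the post.
- **Flush:** I pressed the tube against the back rail with two spread fingertips. I only pushed it and never gripped it.

**Last checks, with the arm clear:**
- **Position:** the tube's middle line measured x = -12.0 mm at the right end and -11.5 mm at the left, against the -11 mm wanted. It was 0.1° off parallel.
- **Back rail:** those readings fall 0.5 to 1 mm short of flush, which is within the roughly 2 mm calibration. While pressing, the tube stopped dead as the force rose to 11 N, which suggests it met the rail.
- **Right end:** it measured y = -126 mm, about 4 mm from the right side rail.
- **Lying flat:** the views show the tube flat on the bench. Its outline measured 180.0 x 22.3 mm, as it should.
- **Bystanders:** the jar, the steel block and the bangle show no change from the first picture.

No check failed. The bay's depth measured about 2.5 mm too long in the first picture, so its true back edge could be about 1 mm from where I placed it.

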